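# Try two mould coolant plugs and stop at the crossed thread

### The job

Two red wing plugs stand started in the mould half on the desk, and one of them, you do not know which, is cross-threaded. Try both, turning each gently clockwise: screw the sound one fully home, but when the other binds early stop at once without forcing it, and unscrew it anticlockwise all the way back to its stop. Let go of both and leave the other things on the desk alone.

Things in the scene. Friction and masses are not known exactly. Their poses are not given: they have to be found in the camera images.
- plug_a_grip (a point): Red wing plug upright in the mould's top, the one on the mould's +y side. Site at the centre of its grip bar: 64 mm long (point x), 14 mm thick (point y), 30 mm tall (point z, up, on the turning axis). The bar stands on a round flange, 44 mm across, whose upper face is 15 mm below the point. White mark on the bar's top at its +x end. The other plug is 132 mm away.
- plug_b_grip (a point): Red wing plug upright in the mould's top, the one on the mould's -y side. Site at the centre of its grip bar: 64 mm long (point x), 14 mm thick (point y), 30 mm tall (point z, up, on the turning axis). The bar stands on a round flange, 44 mm across, whose upper face is 15 mm below the point. White mark on the bar's top at its +x end. The other plug is 132 mm away.
- plug_a (a joint): Plug angle, rad, growing as it is screwed in (clockwise from above), sinking 4 mm per rad. 0 = fully unscrewed, on its anticlockwise stop (it cannot come off); 1.5 = fully home, on its stop. Starts at 0.12 to 0.4. A sound thread turns freely (0.07 N m) all the way; a crossed one binds somewhere from 0.55 to 0.95, then resists by 1 N m more per rad.
- plug_b (a joint): Plug angle, rad, growing as it is screwed in (clockwise from above), sinking 4 mm per rad. 0 = fully unscrewed, on its anticlockwise stop (it cannot come off); 1.5 = fully home, on its stop. Starts at 0.12 to 0.4. A sound thread turns freely (0.07 N m) all the way; a crossed one binds somewhere from 0.55 to 0.95, then resists by 1 N m more per rad.
- drag (a joint): How far, rad, the crossed plug has dragged round the brass collar under it (flat ring, 66 mm across, four black ticks, sprung; both plugs have one, alike). 0 at rest; grows (clockwise) only while the crossed plug, whichever it is, is turned past where it binds; springs back as it is backed off. The sound plug's collar never turns. Past 0.45 the thread is spoilt.
- mould: Mould half: aluminium block on a dark steel plate, three green round inserts along its +x side, 190 (x) by 260 (y) mm, 60 mm high, fixed. Origin at the centre of its underside. Plug axes at x = -28 mm, y = +66 mm (a) and -66 mm (b) in its frame.
- flask_mid (a point): Steel vacuum flask with a dark purple cap, standing, 70 mm diameter, 220 mm tall; point on its axis at mid-height. To be left alone.
- mouse_mid (a point): Black computer mouse on a dark mat, 105 x 60 x 30 mm; point at its centre. To be left alone.
- organiser_mid (a point): Clear plastic parts organiser, 100 x 160 x 28 mm, open on top; point at its centre. To be left alone.

How it is judged:
By the outcome, as a careful person would: the job done as asked, in the order asked, and still so for the second after the job is handed in, with the robot touching nothing.
It also fails if it takes over 56 s, if anything falls off the work surface, if the arm or the gripper's body presses on something with over 40 N, if the wrist force passes 120 N, or if a joint passes its speed limit or range.

### The arm

A 7-joint arm with a two-finger parallel gripper is mounted at the origin on the work surface. World frame = base frame: x ahead of the robot, y to its left, z up, the work surface at z = 0. Lengths are in m, angles in rad, forces in N, time in s.
With the tool pointing down it reaches from about 0.425 to 1.025 m from the base axis. Payload 9.4 kg.
Tool frame: the origin (TCP) lies at the very end of the fingers, on their centre line; the grasp point (between the pads) lies 19 mm behind it; z points along the fingers, y is the direction in which the jaws open and shut (so a half turn about z gives the same grasp; the last joint's range is limited). The gripper opens to 85 mm and grips with 20 to 120 N. Pads are 22 mm wide; open, the fingers measure 114 mm over their backs; the gripper's body (76 mm by 85 mm) begins 54 mm behind the grasp point. The pads swing forward as they close: fully open they stand 13 mm farther back than shut.
Start: joints at [-1.362, 0.599, -0.003, 1.599, 0.002, 0.943, -0.08], TCP at [0.204, 0.696, 0.203] pointing down, gripper open.
Joint ranges: [-2.57, 2.57], [-0.35, 1.97], [-1.29, 1.29], [0.11, 2.56], [-1.05, 4.19], [0.11, 1.86], [-2.63, 2.63]. Speed limits (rad/s): [2.22, 2.22, 3.01, 3.01, 3.14, 3.14, 3.14].

### API

Orientations are given as a unit quaternion [w, x, y, z].
In Python, from bench import bot, grab_frame, finish_job gives the robot as it stands.
- The arm moves only by the shell command python3 -m creep 'ROWS'. ROWS is JSON, a list of rows, each a list of 3 entries, a list of its own where there are three numbers: the shift along the tool's x, y, z in m, then the turn, a rotation vector about the tool's x, y, z in degrees, then the finger opening in m, from 0 to 0.0854. A call has 1 to 20 rows; each row shifts and turns the commanded pose from where the row before left it, along the tool's axes as they then stand; what a row does not reach is not made up. A row lasts 1/10 s, in which the tool goes at most 50 mm and 8.59 degrees, less where a joint would pass 70% of its speed; a pose out of reach is approached as far as the arm can. A call with a gripper value outside its range is refused whole. The fingers move at their own pace and stop on an object; the grip force is fixed at half the most. Time passes only in rows, so rows that do not move let the fingers close. It gives the time, the measured TCP pose, the force and the opening at its end, in the units of the state.
- bot.observe(): the state, without advancing time (a new reading comes with each control period).
- grab_frame(name): name is "scene" or "top" or "wrist"; returns a dict with "image" (384x512x3 uint8, red, green, blue), "intrinsics" (3x3 intrinsics, pixels), "origin" and "rotation" of the camera in the world. Camera axes: x right, y up, looking along -z (the intrinsics and any distortion apply to the point x, -y, -z); pixel columns grow to the right and rows downward; lengths in m; the calibration is good to about 2 mm. A picture is of the moment at which its call begins. There is no depth.
- finish_job(): hands the job in, once; it reports no verdict.
The state is a dict: "time": time; "joints": joint angles; "qd": joint speeds; "tau": joint torques, N m; "tcp_pos": TCP position; "tool_rot": TCP orientation; "force": force on the tool from outside, world axes, zero at the start; "wrist_torque": the same for the moment, N m; "width": opening from 0.0 (shut) to 1.0 (fully open).
Only numpy, scipy, OpenCV 4.12 (cv2) and the standard library are available. Lean on these libraries where they do the work, as an engineer would, in place of code of your own. Each camera call takes 0.05 s, during which the arm holds its last target.

## Working session

There is one attempt and no reset: what is moved stays moved. The work goes in short steps, Python scripts to look and compute and a shell command to move; the robot and the scene stay as the last step left them, time stands still between calls to the robot, and variables do not carry over. Pictures are saved under pics/ and viewed, and the job is handed in when it is done.

```bash
ls; mkdir -p pics; python3 - <<'E'
from bench import bot, grab_frame
import cv2
print(bot.observe())
for n in ("scene","top","wrist"):
    f=grab_frame(n); cv2.imwrite(f"pics/{n}0.png",f["image"][:,:,::-1]); print(n,f["intrinsics"],f["origin"],f["rotation"],f.keys())
E
```

```text
pics
{'time': 0.0, 'joints': array([-1.36170264,  0.60016407, -0.00254057,  1.60010255,  0.00185792,
        0.94288899, -0.07982635]), 'qd': array([ 0.00079919, -0.00134556,  0.00059673, -0.00081644,  0.00097961,
       -0.00142759,  0.00116134]), 'tau': array([-9.57759912e-04, -7.76447296e+01,  1.56443976e+00, -2.58010393e+01,
        1.22484323e-02,  8.94716737e-03, -2.46692071e-05]), 'tcp_pos': array([0.20428721, 0.6951046 , 0.20179866]), 'tool_rot': array([-1.57407152e-05,  1.42379323e-01,  9.89811860e-01, -7.80910882e-04]), 'force': array([-0.70409222, -0.24415801,  0.37429296]), 'wrist_torque': array([-0.02686634,  0.03659524,  0.05013898]), 'width': 1.0018264739053069}
scene [[450.18722308   0.         254.06837096]
 [  0.         450.18722308 192.01985176]
 [  0.           0.           1.        ]] [1.2300577  0.11661484 1.01726205] [0.61541899 0.2120344  0.2478477  0.7175461 ] dict_keys(['image', 'intrinsics', 'origin', 'rotation'])
top [[383.21193323   0.         259.41898691]
 [  0.         383.21193323 190.2585289 ]
 [  0.           0.           1.        ]] [ 0.36844683 -0.02316036  1.22045882] [ 0.70969824  0.04377204 -0.04530843 -0.70168338] dict_keys(['image', 'intrinsics', 'origin', 'rotation'])
wrist [[300.01471149   0.         251.39924769]
 [  0.         300.01471149 190.20924138]
 [  0.           0.           1.        ]] [0.12605255 0.71856241 0.37336808] [ 0.79017017 -0.1283882  -0.0949042   0.59172694] dict_keys(['image', 'intrinsics', 'origin', 'rotation'])
```

View pics/scene0.png

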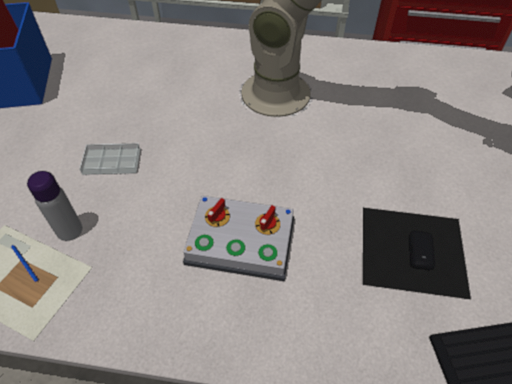

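View pics/top0.png

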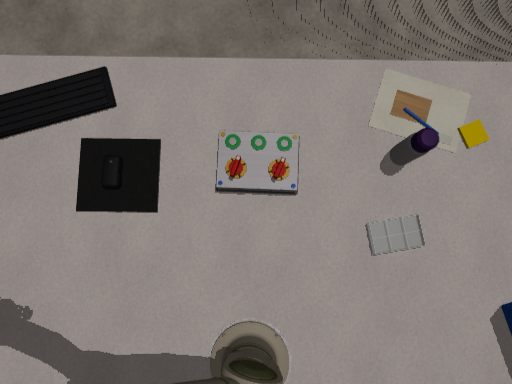

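View pics/wrist0.png

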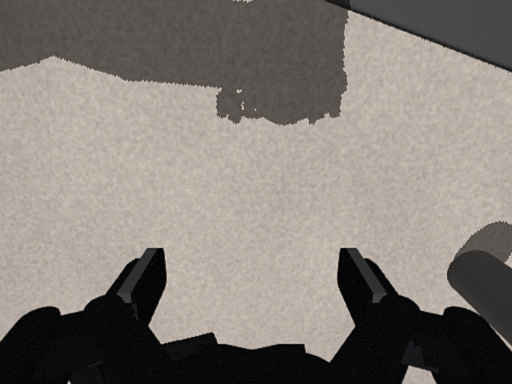

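```bash
cat > h.py <<'E'
import numpy as np, cv2
from scipy.spatial.transform import Rotation as R
from bench import bot, grab_frame
def rot(q): return R.from_quat([q[1],q[2],q[3],q[0]]).as_matrix()
def proj(f,P):
    p=(np.atleast_2d(P)-f["origin"])@rot(f["rotation"]); p=p*[1,-1,-1]
    u=p@np.array(f["intrinsics"]).T; return u[:,:2]/u[:,2:]
def cast(f,uv,z):
    uv=np.atleast_2d(uv).astype(float); d=np.c_[uv,np.ones(len(uv))]@np.linalg.inv(f["intrinsics"]).T
    d=(d*[1,-1,-1])@rot(f["rotation"]).T; o=np.array(f["origin"])
    return o+d*((z-o[2])/d[:,2])[:,None]
def masks(im):
    h=cv2.cvtColor(im,cv2.COLOR_RGB2HSV); H,S,V=cv2.split(h)
    red=((H<8)|(H>172))&(S>130)&(V>50); grn=(H>45)&(H<90)&(S>90)
    return red.astype(np.uint8),grn.astype(np.uint8)
def blobs(m,amin=20):
    n,l,s,c=cv2.connectedComponentsWithStats(m)
    return [(c[i],s[i,4],np.argwhere(l==i)[:,::-1]) for i in range(1,n) if s[i,4]>=amin]
E
python3 - <<'E'
from h import *
np.set_printoptions(precision=4,suppress=True)
F={n:grab_frame(n) for n in("scene","top","wrist")}
s=bot.observe()
for n,f in F.items():
    print(n,proj(f,[s["tcp_pos"],[0,0,0],[.6,0,0]]))
    r,g=masks(f["image"])
    for nm,m,z in(("red",r,.09),("grn",g,.06)):
        for c,a,_ in blobs(m): print(nm,c,a,cast(f,c,z))
f=F["top"];im=f["image"][120:205,205:310];cv2.imwrite("pics/topz.png",cv2.resize(im,None,fx=7,fy=7,interpolation=3)[:,:,::-1])
f=F["scene"];im=f["image"][185:285,175:300];cv2.imwrite("pics/scenez.png",cv2.resize(im,None,fx=6,fy=6,interpolation=3)[:,:,::-1])
E
```

```text
scene [[524.9867 107.9416]
 [275.1866  92.9152]
 [247.1727 238.3721]]
red [ 6.1162 27.0314] 542 [[-0.11   -1.0125  0.09  ]]
red [444.8948  22.3073] 5259 [[-0.3859  0.5829  0.09  ]]
red [217.5124 211.3058] 242 [[ 0.5877 -0.0769  0.09  ]]
red [268.5776 218.9698] 232 [[0.5914 0.054  0.09  ]]
grn [203.6234 242.4805] 154 [[ 0.6654 -0.0981  0.06  ]]
grn [235.4    247.4258] 155 [[ 0.6674 -0.0175  0.06  ]]
grn [267.4528 252.4591] 159 [[0.6696 0.0624 0.06  ]]
top [[-21.0358 299.8129]
 [249.2845 360.9528]
 [251.9736 166.6026]]
red [235.1802 167.0233] 172 [[0.5811 0.0486 0.09  ]]
red [278.5665 168.6705] 173 [[ 0.5776 -0.0814  0.09  ]]
grn [232.3361 141.2353] 119 [[0.6678 0.0609 0.06  ]]
grn [258.041  142.2951] 122 [[ 0.6654 -0.0189  0.06  ]]
grn [283.9512 143.3089] 123 [[ 0.6632 -0.0993  0.06  ]]
wrist [[ 251.3471  227.5793]
 [-318.8047  158.14  ]
 [ -44.9253  459.9175]]
```

View pics/topz.png

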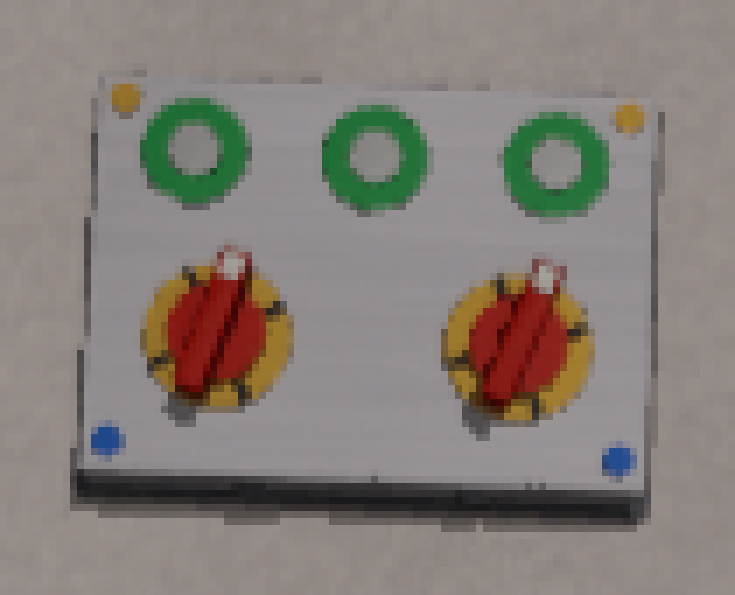

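View pics/scenez.png

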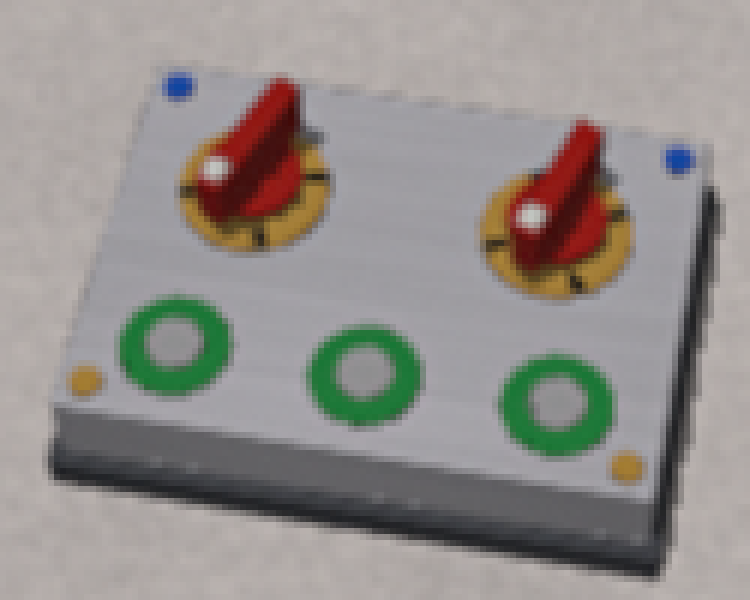

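```bash
python3 - <<'E'
from h import *
np.set_printoptions(precision=4,suppress=True)
def tri(f1,u1,f2,u2):
    o=[np.array(f["origin"]) for f in(f1,f2)]; d=[cast(f,u,0)[0]-f["origin"] for f,u in((f1,u1),(f2,u2))]
    d=[x/np.linalg.norm(x) for x in d]; A=np.stack([d[0],-d[1]],1); t=np.linalg.lstsq(A,o[1]-o[0],rcond=None)[0]
    p,q=o[0]+t[0]*d[0],o[1]+t[1]*d[1]; return (p+q)/2,np.linalg.norm(p-q)
F={n:grab_frame(n) for n in("scene","top")}
W={}
for n,f in F.items():
    im=f["image"]; h=cv2.cvtColor(im,cv2.COLOR_RGB2HSV); H,S,V=cv2.split(h)
    y=((H>12)&(H<32)&(S>110)&(V>60)).astype(np.uint8); r,g=masks(im)
    rb=[b for b in blobs(r,100) if b[1]<400]; rb.sort(key=lambda b:-cast(f,b[0],.09)[0][1])
    W[n]=[]
    for k,(c,a,p) in zip("ab",rb):
        m=np.zeros_like(y); cv2.circle(m,tuple(int(v) for v in c.round()),18,1,-1)
        ys,xs=np.nonzero(m*y); hull=cv2.convexHull(np.c_[xs,ys].astype(np.float32)); e=cv2.fitEllipse(hull)
        m2=np.zeros_like(y); m2[max(0,int(c[1])-14):int(c[1])+14,int(c[0])-10:int(c[0])+10]=1
        red=np.zeros_like(y); red[p[:,1],p[:,0]]=1; red=cv2.dilate(red,np.ones((3,3)))
        w=((S<70)&(V>(175 if n=='scene' else 165))).astype(np.uint8)*red
        ws=blobs(w,1); print(n,k,"collar",e,cast(f,e[0],.062),"white",[(x[0],x[1]) for x in ws])
E
```

```text
scene a collar ((267.23028564453125, 223.4916229248047), (20.237058639526367, 24.542049407958984), 93.42346954345703) [[0.5865 0.0505 0.062 ]] white [(array([262., 220.]), np.int32(1)), (array([263., 222.]), np.int32(1))]
scene b collar ((216.79107666015625, 216.01210021972656), (19.835588455200195, 24.274818420410156), 82.55065155029297) [[ 0.5832 -0.0816  0.062 ]] white []
top a collar ((235.52276611328125, 167.57562255859375), (19.626466751098633, 20.777185440063477), 83.95417785644531) [[0.5846 0.0493 0.062 ]] white []
top b collar ((278.4005432128906, 169.42648315429688), (19.436559677124023, 20.91883659362793), 93.39693450927734) [[ 0.5804 -0.0824  0.062 ]] white []
```

```bash
python3 -m creep '[[[0,0,-0.02],[0,0,0],0.0854],[[0,0,-0.03],[0,0,0],0.0854]]'; python3 -c "
import numpy as np
from h import *
s=bot.observe();M=rot(s['tool_rot']);print(M.T@(np.array([.58,.05,.25])-s['tcp_pos']),s['joints'])"
```

```text
time: 0.6
tcp_pos: [0.204, 0.6945, 0.2512]
tool_rot: [-0.0, 0.142, 0.99, -0.002]
force: [-0.4, 0.5, 0.1]
width: 0.999
[-0.54231388 -0.51245194  0.00339042] [-1.36353598e+00  5.58385482e-01  2.82721630e-04  1.54820976e+00
 -2.27602679e-04  1.03897049e+00 -7.79954705e-02]
```

```bash
python3 -m creep '[[[-0.015,-0.014,0],[0,0,0],0.0854],[[-0.03,-0.029,0],[0,0,0],0.0854],[[-0.03,-0.029,0],[0,0,0],0.0854],[[-0.03,-0.029,0],[0,0,0],0.0854],[[-0.03,-0.029,0],[0,0,0],0.0854],[[-0.03,-0.029,0],[0,0,0],0.0854],[[-0.03,-0.029,0],[0,0,0],0.0854],[[-0.03,-0.029,0],[0,0,0],0.0854],[[-0.03,-0.028,0],[0,0,0],0.0854],[[-0.03,-0.028,0],[0,0,0],0.0854],[[-0.03,-0.028,0],[0,0,0],0.0854],[[-0.03,-0.028,0],[0,0,0],0.0854],[[-0.03,-0.028,0],[0,0,0],0.0854],[[-0.03,-0.028,0],[0,0,0],0.0854],[[-0.03,-0.028,0],[0,0,0],0.0854],[[-0.03,-0.028,0],[0,0,0],0.0854],[[-0.03,-0.028,0],[0,0,0],0.0854],[[-0.03,-0.028,0],[0,0,0],0.0854],[[-0.015,-0.014,0],[0,0,0],0.0854],[[0,0,0],[0,0,0],0.0854]]'; python3 -c "
import numpy as np
from h import *
s=bot.observe();M=rot(s['tool_rot']);print(M.T@(np.array([.5855,.05,.25])-s['tcp_pos']),s['joints'],M,s['wrist_torque'])
f=grab_frame('wrist');cv2.imwrite('pics/w1.png',f['image'][:,:,::-1]);print(proj(f,[.5855,.05,.08]))"
```

```text
time: 2.6
tcp_pos: [0.5798, 0.0494, 0.2528]
tool_rot: [0.001, 0.145, 0.989, -0.001]
force: [0.6, 0.3, -0.2]
width: 0.993
[-0.00526778  0.002234    0.00282008] [-0.28405701  0.37292604  0.13873955  1.88571928 -0.06320021  0.88633051
  1.16505314] [[-9.57971770e-01  2.86860481e-01  1.07353834e-03]
 [ 2.86859058e-01  9.57971907e-01 -1.30633821e-03]
 [-1.40315638e-03 -9.43480926e-04 -9.99998570e-01]] [-0.0016629   0.02032919 -0.02549295]
[[253.44809663 168.02743456]]
```

View pics/w1.png

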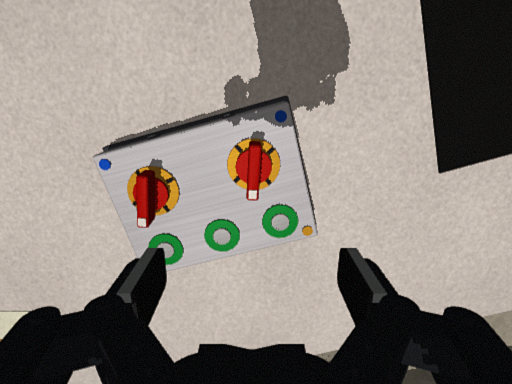

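```bash
python3 - <<'E'
from h import *
np.set_printoptions(precision=4,suppress=True)
F={n:grab_frame(n) for n in("scene","top","wrist")}
def tri(f1,u1,f2,u2):
    o=[np.array(f["origin"]) for f in(f1,f2)]; d=[cast(f,u,0)[0]-f["origin"] for f,u in((f1,u1),(f2,u2))]
    d=[x/np.linalg.norm(x) for x in d]; t=np.linalg.lstsq(np.stack([d[0],-d[1]],1),o[1]-o[0],rcond=None)[0]
    p,q=o[0]+t[0]*d[0],o[1]+t[1]*d[1]; return (p+q)/2,np.linalg.norm(p-q)
f=F["wrist"];h=cv2.cvtColor(f["image"],cv2.COLOR_RGB2HSV);H,S,V=cv2.split(h)
print(h[195,253],h[222,142],h[200,215])
S0=dict(a=(263.0,221.0),b=(210.5,212.7))
AX=dict(a=np.array([.5855,.05]),b=np.array([.582,-.082]))
r,g=masks(f["image"])
for k,c0 in dict(a=(253,195),b=(142,222)).items():
    w=np.zeros(S.shape,np.uint8);x,y=c0;w[y-8:y+9,x-8:x+9]=(V[y-8:y+9,x-8:x+9]>185);
    b=max(blobs(w,3),key=lambda b:b[1]);print(k,"white",b[0],b[1])
    P,e=tri(f,b[0],F["scene"],S0[k]);print(" tri",P,e)
    for z in(.098,.105,.11):
        Q=cast(f,b[0],z)[0];v=Q[:2]-AX[k];print(z,Q,np.linalg.norm(v),np.degrees(np.arctan2(v[1],v[0])))
    # bar top: bright red
    m=np.zeros(S.shape,np.uint8);ok=((r>0)&(V>150))|(w>0)
    rb=blobs(ok.astype(np.uint8),30)
    for q in rb:
        if np.hypot(*(q[0]-c0))<40:
            print(" bright",q[0],q[1],cv2.minAreaRect(q[2].astype(np.float32)))
    # collar
    Y=((H>12)&(H<32)&(S>110)&(V>60)).astype(np.uint8);m=np.zeros_like(Y)
    c=proj(f,[*AX[k],.062])[0];cv2.circle(m,tuple(int(t) for t in c.round()),32,1,-1)
    ys,xs=np.nonzero(m*Y);e=cv2.fitEllipse(cv2.convexHull(np.c_[xs,ys].astype(np.float32)));print(" collar",e,cast(f,e[0],.062))
im=f["image"][120:250,100:310];cv2.imwrite("pics/w1z.png",cv2.resize(im,None,fx=3.6,fy=3.6,interpolation=2)[:,:,::-1])
E
```

```text
[  2 191 135] [  2 159 138] [  0   6 184]
a white [248.4615 197.4308] 65
 tri [0.6089 0.0419 0.1039] 0.000583370844818244
0.098 [0.6109 0.0409 0.098 ] 0.027008444827048228 -19.601244329601105
0.105 [0.6086 0.0417 0.105 ] 0.024500172938102943 -19.764850795888986
0.11 [0.6069 0.0423 0.11  ] 0.022708695625272186 -19.903839547153993
 bright [249.4022 175.1011] 465 ((249.27821350097656, 175.95579528808594), (9.47205924987793, 52.513912200927734), 3.5035319328308105)
 bright [238.6148 168.6226] 257 ((237.6700439453125, 168.61929321289062), (11.399528503417969, 30.066253662109375), 4.085616588592529)
 bright [261.599  170.1208] 207 ((262.18145751953125, 169.77877807617188), (9.911331176757812, 29.068803787231445), 3.814074993133545)
 bright [258.4318 190.4091] 44 ((258.5, 190.5), (7.0, 5.0), 90.0)
 bright [257.8163 199.9184] 49 ((257.0, 199.5), (7.0, 8.0), 90.0)
 collar ((249.70059204101562, 166.45114135742188), (51.295188903808594, 52.474151611328125), 96.96038055419922) [[0.5846 0.05   0.062 ]]
b white [137.5 224.5] 62
 tri [ 0.6045 -0.091   0.105 ] 0.0016207200878692268
0.098 [ 0.6066 -0.0955  0.098 ] 0.02812172386116653 -28.801131189670684
0.105 [ 0.6043 -0.0918  0.105 ] 0.02442047746495052 -23.77063285931201
0.11 [ 0.6027 -0.0892  0.11  ] 0.021924965029497364 -19.162806157653307
 bright [137.606  203.9077] 401 ((137.5, 204.0), (48.0, 9.0), 90.0)
 bright [157.8643 197.0804] 199 ((158.5, 196.5), (27.0, 9.0), 90.0)
 bright [130.8529 194.2059] 34 ((130.5, 195.0), (14.0, 3.0), 90.0)
 collar ((149.4001922607422, 192.1282501220703), (47.03402328491211, 52.8818359375), 118.5731430053711) [[ 0.5809 -0.0822  0.062 ]]
```

View pics/w1z.png

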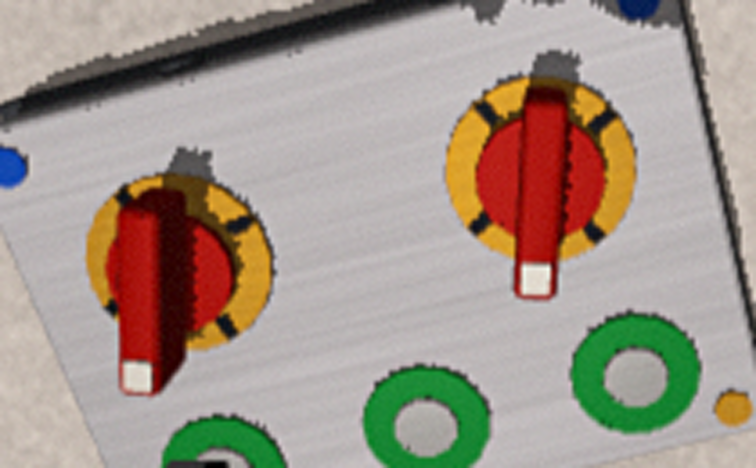

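```bash
python3 - <<'E'
from h import *
np.set_printoptions(precision=4,suppress=True)
f=grab_frame("wrist")
for k,c,a,L in(("a",(249.3,175.9),3.6,26),("b",(137.5,204),0.3,24)):
    t=np.radians(a);d=np.array([-np.sin(t),np.cos(t)])
    p=cast(f,[np.array(c)+L*d,np.array(c)-L*d],.104);v=p[0]-p[1];print(k,p.mean(0),np.linalg.norm(v),np.degrees(np.arctan2(v[1],v[0])))
s=bot.observe();M=rot(s['tool_rot']);print(np.degrees(np.arctan2(M[1,0],M[0,0])),M.T@(np.array([.585,.05,.2])-s["tcp_pos"]),s["tcp_pos"],s["wrist_torque"],s["force"])
E
```

```text
a [0.5856 0.0498 0.104 ] 0.05974141394879231 -19.867428000829975
b [ 0.5817 -0.0822  0.104 ] 0.059126537170822425 -23.358071768795792
163.74196766136998 [-0.0081 -0.0024  0.0527] [0.5779 0.0546 0.2527] [ 0.0087 -0.0307  0.0472] [-0.4613 -0.073  -0.9083]
```

```bash
python3 -m creep '[[[0,0,0],[0,0,3.6],0.0854],[[0,0,0],[0,0,0],0.0854]]'; python3 - <<'E'
from h import *
np.set_printoptions(precision=4,suppress=True)
for i in range(4):
    s=bot.observe();M=rot(s['tool_rot']);print(np.degrees(np.arctan2(M[1,0],M[0,0])),M.T@(np.array([.5855,.050,.077])-s["tcp_pos"]),s["tcp_pos"],s["wrist_torque"],s["force"])
    if i<3: grab_frame("top")
E
```

```text
time: 3.05
tcp_pos: [0.578, 0.0544, 0.2528]
tool_rot: [-0.0, 0.173, 0.985, 0.0]
force: [0.5, 0.0, -1.0]
width: 0.998
160.07999853720958 [-0.0085 -0.0016  0.1758] [0.578  0.0544 0.2528] [-0.0303  0.0112  0.0283] [ 0.4743  0.0439 -1.0432]
160.19165573664034 [-0.0084 -0.0015  0.1758] [0.5781 0.0542 0.2528] [ 0.0598  0.0128 -0.0054] [ 0.4371  0.1836 -0.7044]
160.20021294394974 [-0.0083 -0.0013  0.1758] [0.5782 0.054  0.2528] [-0.0047  0.0076 -0.0348] [-0.8725  0.2893  1.0012]
160.17541202316733 [-0.0081 -0.0011  0.1758] [0.5782 0.0538 0.2528] [-0.0347  0.019   0.0521] [ 0.1779  0.4463 -0.8886]
```

```bash
python3 -m creep '[[[-0.004,-0.0005,0.03],[0,0,0],0.0854],[[-0.004,-0.0005,0.03],[0,0,0],0.0854],[[0,0,0.03],[0,0,0],0.0854],[[0,0,0.025],[0,0,0],0.0854],[[0,0,0],[0,0,0],0.0854],[[0,0,0],[0,0,0],0.0854]]'; python3 - <<'E'
from h import *
np.set_printoptions(precision=4,suppress=True)
f=grab_frame('wrist');cv2.imwrite('pics/w2.png',f['image'][:,:,::-1])
for i in range(2):
    s=bot.observe();M=rot(s['tool_rot']);print(np.degrees(np.arctan2(M[1,0],M[0,0])),M.T@(np.array([.5855,.050,.077])-s["tcp_pos"]),s["tcp_pos"])
    if i<1: grab_frame("top")
E
```

```text
time: 3.8
tcp_pos: [0.5857, 0.0495, 0.138]
tool_rot: [-0.0, 0.173, 0.985, -0.0]
force: [0.1, 0.2, 0.2]
width: 1.004
160.05418341486688 [0.0009 0.0002 0.0617] [0.5862 0.0495 0.1387]
160.04480869318405 [0.0012 0.     0.0621] [0.5865 0.0495 0.1391]
```

View pics/w2.png

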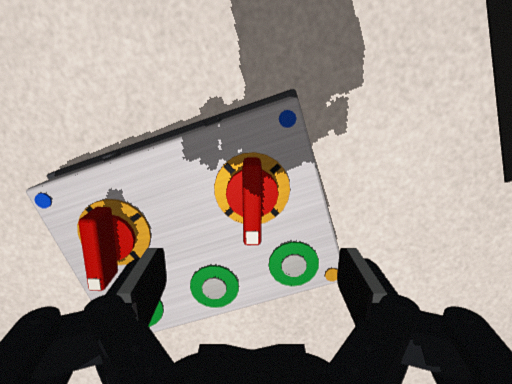

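```bash
python3 -m creep '[[[0,0,0.02],[0,0,0],0.0854],[[0,0,0.02],[0,0,0],0.0854],[[0,0,0.014],[0,0,0],0.0854],[[0,0,0.006],[0,0,0],0.0854],[[0,0,0],[0,0,0],0.0854],[[0,0,0],[0,0,0],0.0854]]'; python3 - <<'E'
from h import *
np.set_printoptions(precision=4,suppress=True)
f=grab_frame('wrist');cv2.imwrite('pics/w3.png',f['image'][:,:,::-1])
f=grab_frame('scene');cv2.imwrite('pics/s3.png',cv2.resize(f['image'][130:290,160:320],None,fx=3.7,fy=3.7)[:,:,::-1])
for i in range(3):
    s=bot.observe();M=rot(s['tool_rot']);print(np.degrees(np.arctan2(M[1,0],M[0,0])),M.T@(np.array([.5855,.050,.077])-s["tcp_pos"]),s["tcp_pos"],s["force"],s["wrist_torque"])
    if i<2: grab_frame("top")
E
```

```text
time: 4.5
tcp_pos: [0.5861, 0.0494, 0.0784]
tool_rot: [0.0, 0.173, 0.985, 0.0]
force: [-0.2, 0.5, 0.7]
width: 1.002
160.02449646221797 [0.0008 0.0003 0.0015] [0.5862 0.0495 0.0785] [-0.6656  0.2636  0.6355] [-0.0155  0.0141 -0.0849]
160.02583663370348 [0.0008 0.0003 0.0015] [0.5861 0.0495 0.0785] [ 0.1622 -0.0526  0.0973] [-0.0193 -0.002   0.0044]
160.02916633401173 [0.0007 0.0003 0.0014] [0.586  0.0495 0.0784] [0.2815 0.3735 0.5174] [ 0.0011  0.037  -0.0318]
```

View pics/w3.png

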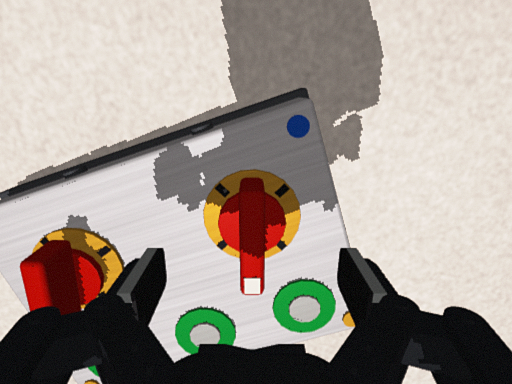

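View pics/s3.png

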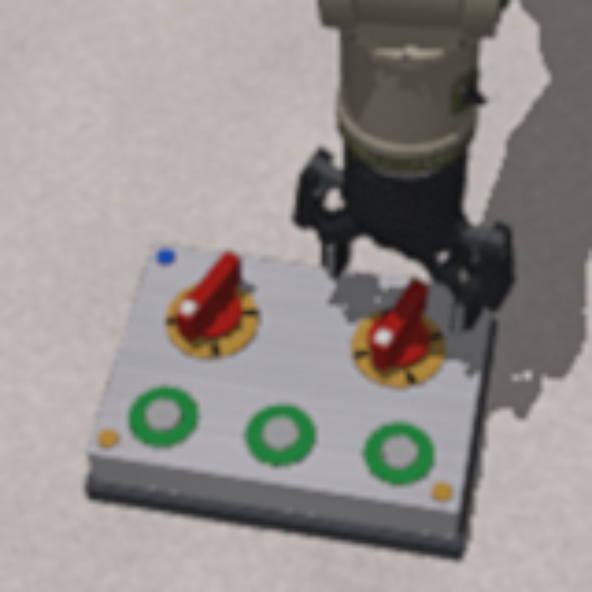

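```bash
python3 -m creep '[[[0.0006,0.0002,0],[0,0,0],0.0],[[0,0,0],[0,0,0],0.0],[[0,0,0],[0,0,0],0.0],[[0,0,0],[0,0,0],0.0],[[0,0,0],[0,0,0],0.0],[[0,0,0],[0,0,0],0.0]]'; cat > st.py <<'E'
from h import *
import sys
np.set_printoptions(precision=4,suppress=True)
n=int(sys.argv[1]) if len(sys.argv)>1 else 4
T=[];Fo=[]
for i in range(n):
    s=bot.observe();T.append(s["wrist_torque"]);Fo.append(s["force"])
    if i<n-1: f=grab_frame("scene")
s=bot.observe();M=rot(s['tool_rot']);p=np.array(s["tcp_pos"])
print("t",s["time"],"yaw",np.degrees(np.arctan2(M[1,0],M[0,0])),"tcp",p,"F",np.mean(Fo,0),"T",np.mean(T,0),"w",s["width"]*85.4,"tau7",s["tau"][6],"q7",s["joints"][6])
E
python3 st.py 4
```

```text
time: 5.3
tcp_pos: [0.5851, 0.0498, 0.0777]
tool_rot: [0.0, 0.173, 0.985, -0.0]
force: [0.3, -0.5, -0.0]
width: 0.002
t 5.45 yaw 160.02785924652315 tcp [0.5851 0.0498 0.0777] F [-0.0648 -0.4434  0.0984] T [0.0111 0.0051 0.0015] w -0.18197953302218636 tau7 2.2537933119792797e-06 q7 1.1587657827924391
```

```bash
python3 - <<'E'
from h import *
f=grab_frame('wrist');cv2.imwrite('pics/w4.png',f['image'][:,:,::-1])
f=grab_frame('scene');cv2.imwrite('pics/s4.png',cv2.resize(f['image'][130:290,160:320],None,fx=3.7,fy=3.7)[:,:,::-1])
E
```

```text
(no output)
```

View pics/w4.png

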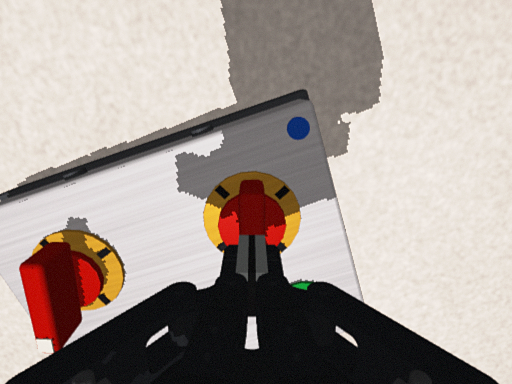

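View pics/s4.png

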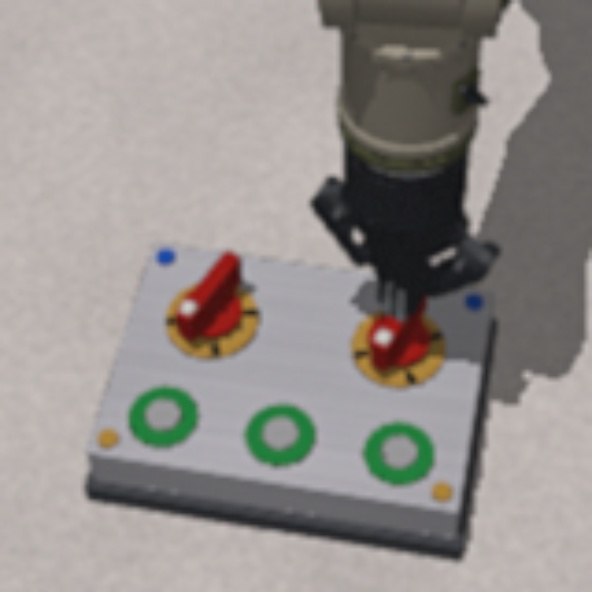

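```bash
python3 - <<'E'
from h import *
np.set_printoptions(precision=4,suppress=True)
F={n:grab_frame(n) for n in("scene","top","wrist")}
s=bot.observe();f=F["wrist"];print(f["origin"],rot(f["rotation"]),s["tcp_pos"])
for z in(.05,.062,.074,.09,.104):
    print(z,[ (n,proj(F[n],[[.5855,.05,z],[.5815,-.0822,z]]).round(1).tolist()) for n in F])
print("tcp",{n:proj(F[n],s["tcp_pos"]).round(1).tolist() for n in F})
for n in F:
    im=F[n]["image"];h=cv2.cvtColor(im,cv2.COLOR_RGB2HSV);H,S,V=cv2.split(h)
    for b in blobs(((H>105)&(H<125)&(S>150)).astype(np.uint8),6): print(n,"blue",b[0],b[1],cast(F[n],b[0],.06))
E
```

```text
[0.5084 0.0778 0.2492] [[ 0.3414 -0.8921 -0.296 ]
 [ 0.9399  0.3239  0.1081]
 [-0.0006 -0.3152  0.949 ]] [0.5852 0.0498 0.0777]
0.05 [('scene', [[267.0, 225.8], [217.0, 218.1]]), ('top', [[235.5, 168.0], [278.1, 169.8]]), ('wrist', [[251.8, 211.1], [86.4, 261.6]])]
0.062 [('scene', [[267.1, 223.1], [216.7, 215.4]]), ('top', [[235.3, 167.3], [278.3, 169.1]]), ('wrist', [[251.8, 217.9], [77.7, 270.6]])]
0.074 [('scene', [[267.2, 220.5], [216.4, 212.7]]), ('top', [[235.1, 166.6], [278.5, 168.4]]), ('wrist', [[251.8, 225.4], [68.1, 280.6]])]
0.09 [('scene', [[267.3, 216.9], [216.0, 209.1]]), ('top', [[234.7, 165.6], [278.8, 167.4]]), ('wrist', [[251.8, 237.0], [53.4, 295.7]])]
0.104 [('scene', [[267.4, 213.6], [215.6, 205.8]]), ('top', [[234.4, 164.7], [279.1, 166.5]]), ('wrist', [[251.8, 248.9], [38.5, 311.2]])]
tcp {'scene': [[267.2, 219.5]], 'top': [[235.0, 166.4]], 'wrist': [[251.3, 227.6]]}
scene blue [23.4889 61.707 ] 3737 [[ 0.0398 -0.8834  0.06  ]]
scene blue [204.3636 198.9091] 11 [[ 0.5323 -0.1261  0.06  ]]
scene blue [287.8 211. ] 10 [[0.538  0.0982 0.06  ]]
scene blue [ 24.8864 263.9773] 132 [[ 0.7897 -0.5091  0.06  ]]
top blue [416.9231 117.9615] 78 [[ 0.7494 -0.5154  0.06  ]]
top blue [292.8182 185.1818] 11 [[ 0.5324 -0.1268  0.06  ]]
top blue [507.8722 314.2056] 180 [[ 0.157  -0.7588  0.06  ]]
wrist blue [297.8579 127.698 ] 394 [[0.5388 0.0974 0.06  ]]
```

```bash
python3 - <<'E'
from h import *
np.set_printoptions(precision=4,suppress=True)
f=grab_frame("wrist");f["origin"]=np.array(f["origin"])+[.001,-.0003,.0008]
for z in(.07,.08,.085,.09,.095,.104):
    p=cast(f,[(252,178.5),(252,293.5),(252,286)],z);print(z,p[:2].mean(0),np.linalg.norm(p[0]-p[1]),p[2], np.linalg.norm(p[2][:2]-[.5855,.05]))
E
```

```text
0.07 [0.5986 0.0455 0.07  ] 0.08537604159269538 [0.6328 0.0331 0.07  ] 0.050250213652017324
0.08 [0.5937 0.0472 0.08  ] 0.08063229146006144 [0.626  0.0355 0.08  ] 0.04296400192693609
0.085 [0.5912 0.0481 0.085 ] 0.07826041639374443 [0.6225 0.0368 0.085 ] 0.03932089851297977
0.09 [0.5887 0.049  0.09  ] 0.07588854132742741 [0.6191 0.038  0.09  ] 0.03567779739815415
0.095 [0.5862 0.0499 0.095 ] 0.07351666626111039 [0.6157 0.0392 0.095 ] 0.032034699366855456
0.104 [0.5818 0.0515 0.104 ] 0.06924729114173993 [0.6095 0.0415 0.104 ] 0.025477134903335162
```

```bash
python3 - <<'E'
from h import *
f=grab_frame('scene');c=f['image'][175:250,230:305];cv2.imwrite('pics/s5.png',cv2.resize(c,None,fx=8,fy=8,interpolation=2)[:,:,::-1])
f=grab_frame('wrist');c=f['image'][150:300,180:330];cv2.imwrite('pics/w5.png',cv2.resize(c,None,fx=4,fy=4,interpolation=2)[:,:,::-1])
E
```

```text
(no output)
```

View pics/s5.png

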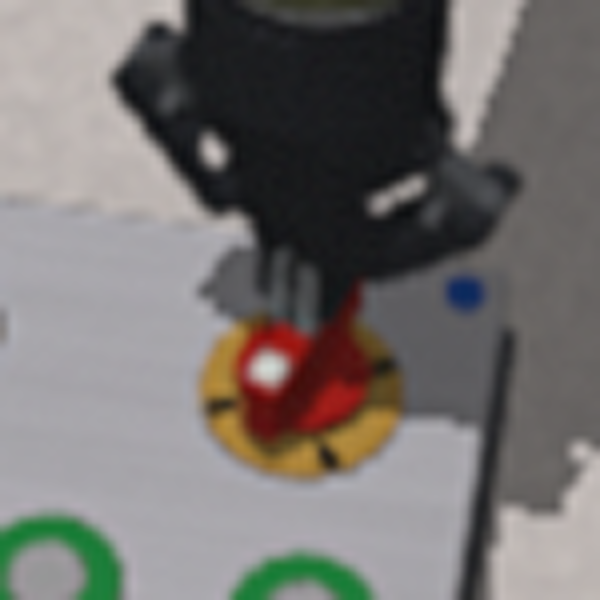

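View pics/w5.png

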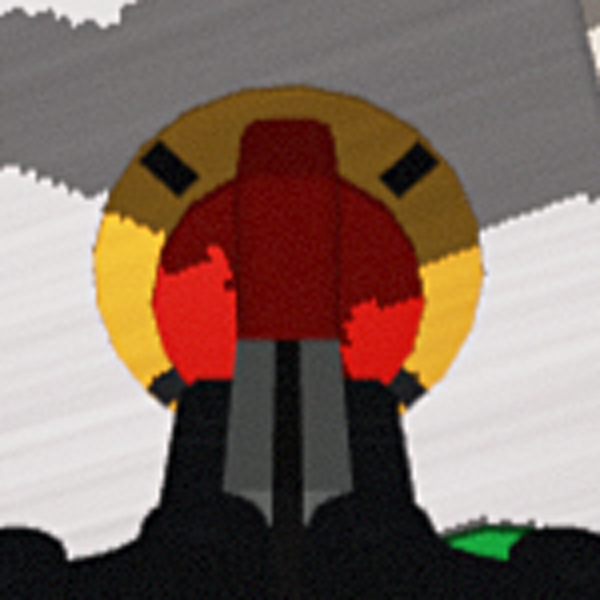

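```bash
python3 - <<'E'
from h import *
np.set_printoptions(precision=4,suppress=True)
f=grab_frame("wrist");s=bot.observe();M=rot(s["tool_rot"]);t=np.array(s["tcp_pos"])
for back in(0,.01,.02,.025,.03,.035):
    P=[t+M@[dx,dy,-back] for dx in(.011,) for dy in(-.010,0,.010)];print(back,proj(f,P).round(1).tolist())
E
```

```text
0 [[235.1, 211.3], [251.4, 211.3], [267.6, 211.3]]
0.01 [[234.2, 217.8], [251.3, 217.8], [268.4, 217.9]]
0.02 [[233.3, 225.1], [251.3, 225.1], [269.4, 225.1]]
0.025 [[232.7, 229.1], [251.3, 229.1], [269.9, 229.1]]
0.03 [[232.1, 233.3], [251.3, 233.3], [270.5, 233.3]]
0.035 [[231.5, 237.7], [251.3, 237.7], [271.1, 237.7]]
```

```bash
python3 -m creep '[[[0,0,0],[0,0,0],0.0854],[[0,0,0],[0,0,0],0.0854],[[0,0,0],[0,0,0],0.0854],[[0,0,0],[0,0,0],0.0854],[[0,0,0.01],[0,0,0],0.0854],[[0,0,0.01],[0,0,0],0.0854],[[0,0,0.006],[0,0,0],0.0854],[[0,0,0],[0,0,0],0.0854]]'; python3 st.py 2;  python3 - <<'E'
from h import *
f=grab_frame('scene');c=f['image'][175:250,230:305];cv2.imwrite('pics/s6.png',cv2.resize(c,None,fx=8,fy=8,interpolation=2)[:,:,::-1])
f=grab_frame('wrist');cv2.imwrite('pics/w6.png',f['image'][:,:,::-1])
E
```

```text
time: 6.7
tcp_pos: [0.5843, 0.0497, 0.0502]
tool_rot: [-0.001, 0.173, 0.985, -0.0]
force: [0.6, -0.3, -0.1]
width: 0.999
t 6.75 yaw 160.02007164862096 tcp [0.5846 0.0497 0.0508] F [ 0.3813 -0.9673  0.0473] T [-0.0455 -0.0145 -0.003 ] w 85.25632146746192 tau7 0.009014365787152201 q7 1.163871104900994
```

View pics/s6.png

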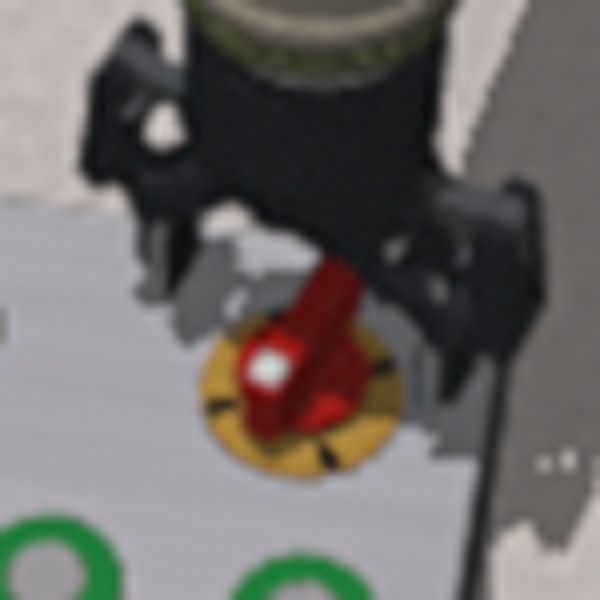

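View pics/w6.png

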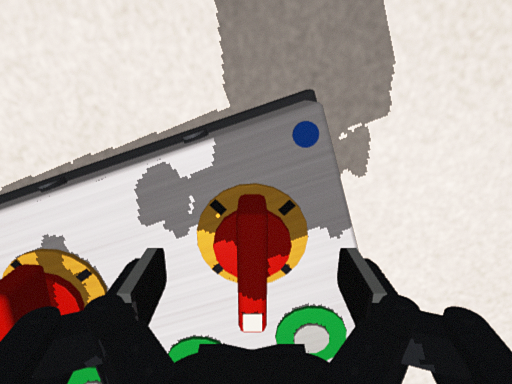

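```bash
python3 -m creep '[[[-0.0008,0.0,0],[0,0,0],0.0],[[0,0,0],[0,0,0],0.0],[[0,0,0],[0,0,0],0.0],[[0,0,0],[0,0,0],0.0],[[0,0,0],[0,0,0],0.0]]'; python3 st.py 3;  python3 - <<'E'
from h import *
f=grab_frame('wrist');cv2.imwrite('pics/w7.png',f['image'][:,:,::-1])
E
```

```text
time: 7.35
tcp_pos: [0.586, 0.0496, 0.0518]
tool_rot: [0.0, 0.173, 0.985, 0.0]
force: [-0.4, 2.0, 8.3]
width: 0.148
t 7.45 yaw 160.0313373686815 tcp [0.586  0.0496 0.0519] F [0.0163 0.6763 4.9121] T [0.1198 0.0638 0.0273] w 12.79535837340631 tau7 -0.025710986810736358 q7 1.1643923745569047
```

View pics/w7.png

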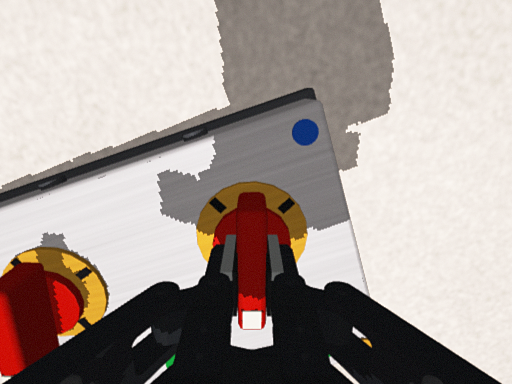

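```bash
python3 -m creep '[[[0,0,0.00014],[0,0,2],0.0],[[0,0,0.00014],[0,0,2],0.0],[[0,0,0.00014],[0,0,2],0.0],[[0,0,0.00014],[0,0,2],0.0],[[0,0,0],[0,0,0],0.0]]'; python3 st.py 4
```

```text
time: 8.0
tcp_pos: [0.586, 0.0496, 0.0513]
tool_rot: [0.0, 0.243, 0.97, 0.0]
force: [-1.4, 0.9, 5.7]
width: 0.15
t 8.15 yaw 151.90786288527343 tcp [0.586  0.0496 0.0513] F [-0.9865  0.5754  5.0868] T [ 0.1092  0.2137 -0.0652] w 13.309968583400467 tau7 0.0932366936467588 q7 1.0729832893270992
```

```bash
python3 -m creep '[[[0,0,0.00014],[0,0,2],0.0],[[0,0,0.00014],[0,0,2],0.0],[[0,0,0.00014],[0,0,2],0.0],[[0,0,0],[0,0,0],0.0]]'; python3 st.py 4;python3 -m creep '[[[0,0,0.00014],[0,0,2],0.0],[[0,0,0.00014],[0,0,2],0.0],[[0,0,0],[0,0,0],0.0]]'; python3 st.py 4
```

```text
time: 8.55
tcp_pos: [0.586, 0.0496, 0.0509]
tool_rot: [0.0, 0.294, 0.956, 0.0]
force: [-0.5, 1.2, 4.8]
width: 0.15
t 8.7 yaw 145.90736462104553 tcp [0.586  0.0497 0.0509] F [-1.0104  0.4781  5.2678] T [ 0.1272  0.2179 -0.0888] w 12.745415588435948 tau7 0.09313164744526148 q7 1.005571398478906
time: 9.0
tcp_pos: [0.586, 0.0497, 0.0506]
tool_rot: [0.0, 0.327, 0.945, 0.0]
force: [-1.6, 1.2, 5.2]
width: 0.15
t 9.15 yaw 141.9121899565276 tcp [0.586  0.0496 0.0506] F [-1.0938  0.7931  5.4679] T [ 0.1427  0.1969 -0.0561] w 13.083933300635035 tau7 0.04759599105454981 q7 0.9607047999551864
```

```bash
python3 -m creep '[[[0,0,0.00014],[0,0,2],0.0],[[0,0,0.00014],[0,0,2],0.0],[[0,0,0],[0,0,0],0.0]]'; python3 st.py 4;python3 - <<'E'
from h import *
f=grab_frame('wrist');cv2.imwrite('pics/w8.png',f['image'][:,:,::-1])
E
```

```text
time: 9.45
tcp_pos: [0.586, 0.0497, 0.0504]
tool_rot: [0.0, 0.359, 0.933, 0.0]
force: [-0.8, 0.3, 6.1]
width: 0.153
t 9.6 yaw 137.9215974293581 tcp [0.586  0.0497 0.0504] F [-1.3698  0.3687  5.9049] T [0.1809 0.1329 0.043 ] w 12.681289523408651 tau7 -0.009443303570151329 q7 0.9158825200921871
```

View pics/w8.png

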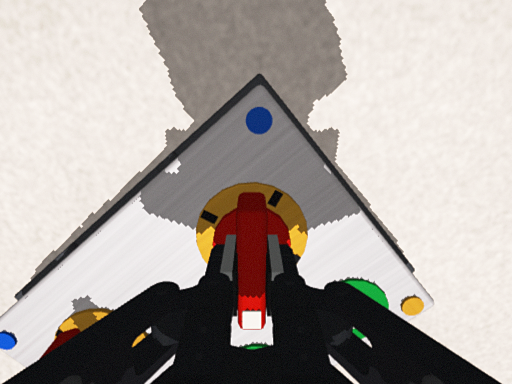

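```bash
cat > tick.py <<'E'
from h import *
np.set_printoptions(precision=4,suppress=True)
def ticks(f,ax,z=.062,r0=.025,r1=.0315):
    # unwrap collar ring in world angle, darkness profile
    a=np.arange(0,360,0.5);prof=[]
    for r in np.linspace(r0,r1,6):
        P=np.c_[ax[0]+r*np.cos(np.radians(a)),ax[1]+r*np.sin(np.radians(a)),np.full(len(a),z)]
        uv=proj(f,P).astype(np.float32)
        v=cv2.remap(f["image"],uv[:,0].reshape(-1,1),uv[:,1].reshape(-1,1),cv2.INTER_LINEAR)[:,0]
        prof.append(v)
    return a,np.array(prof)
if __name__=="__main__":
    f=grab_frame("wrist")
    for k,ax in dict(a=(.5855,.05),b=(.5815,-.0822)).items():
        a,p=ticks(f,ax);cv2.imwrite(f"pics/tick_{k}.png",cv2.resize(np.repeat(p,8,0),(720,96))[:,:,::-1])
        mx=p.max(2);dark=(mx<45).mean(0)>.6;i=0
        while i<len(a):
            if dark[i]:
                j=i
                while j+1<len(a) and dark[j+1]: j+=1
                if j-i<60: print(k,"dark",a[i],a[j],"mid",(a[i]+a[j])/2)
                i=j
            i+=1
E
python3 tick.py
python3 - <<'E'
# same on the old picture w7 with pose rebuilt from the current rigid camera mount
from tick import *
f=grab_frame("wrist");s=bot.observe();M=rot(s["tool_rot"]);C=rot(f["rotation"]);
off=M.T@(np.array(f["origin"])-s["tcp_pos"]);Rc=M.T@C
for nm,q,t in(("w7",160.03,(.586,.0496,.0519)),("w3",160.03,(.586,.0495,.0785)),("w8",137.92,(.586,.0497,.0504))):
    x=np.array([np.cos(np.radians(q)),np.sin(np.radians(q)),0]);z=np.array([0,0,-1.]);M0=np.stack([x,np.cross(z,x),z],1)
    im=cv2.imread(f"pics/{nm}.png")[:,:,::-1].copy()
    w=R.from_matrix(M0@Rc).as_quat();g=dict(image=im,intrinsics=f["intrinsics"],origin=np.array(t)+M0@off,rotation=[w[3],*w[:3]])
    a,p=ticks(g,(.5855,.05));dark=(p.max(2)<45).mean(0)>.6;e=np.flatnonzero(np.diff(dark.astype(int)));print(nm,a[e])
E
```

```text
a dark 1.0 21.0 mid 11.0
a dark 104.0 113.0 mid 108.5
a dark 197.5 206.5 mid 202.0
a dark 257.5 274.0 mid 265.75
a dark 293.5 299.0 mid 296.25
a dark 336.5 342.0 mid 339.25
w7 [  4.   22.   39.  108.5 117.5 202.  211.5 278.5 296.  314.  320.5 357.5]
w3 [ 20.5  26.  108.5 118.  202.  211.  292.  293.5]
w8 [  1.   21.  103.5 113.  197.  206.5 257.  274.  293.  299.  336.  342. ]
```

```bash
python3 -m creep '[[[0,0,-0.00021],[0,0,-3],0.0],[[0,0,-0.00021],[0,0,-3],0.0],[[0,0,-0.00021],[0,0,-3],0.0],[[0,0,-0.00021],[0,0,-3],0.0],[[0,0,-0.00021],[0,0,-3],0.0],[[0,0,-0.00021],[0,0,-3],0.0],[[0,0,-0.00021],[0,0,-3],0.0],[[0,0,-0.00021],[0,0,-3],0.0],[[0,0,-0.00021],[0,0,-3],0.0],[[0,0,-0.00021],[0,0,-3],0.0],[[0,0,-0.00021],[0,0,-3],0.0],[[0,0,0],[0,0,0],0.0]]'; python3 st.py 4; python3 tick.py
```

```text
time: 10.95
tcp_pos: [0.5859, 0.0496, 0.0526]
tool_rot: [0.0, 0.078, 0.997, 0.0]
force: [-0.8, 0.9, 5.5]
width: 0.154
t 11.1 yaw 170.8984608828289 tcp [0.586  0.0496 0.0526] F [-1.0623  0.7211  5.5611] T [0.1303 0.2444 0.0364] w 12.524345517730968 tau7 -0.03043147036805749 q7 1.2870500389063597
a dark 9.5 15.0 mid 12.25
a dark 34.0 50.5 mid 42.25
a dark 108.5 117.5 mid 113.0
a dark 202.0 210.5 mid 206.25
a dark 290.5 307.0 mid 298.75
a dark 325.5 331.5 mid 328.5
b dark 8.0 15.5 mid 11.75
b dark 102.0 109.0 mid 105.5
```

```bash
python3 -m creep '[[[0,0,-0.00014],[0,0,-2],0.0],[[0,0,-0.00014],[0,0,-2],0.0],[[0,0,-0.00007],[0,0,-1],0.0],[[0,0,0],[0,0,0],0.0]]'; python3 st.py 4; python3 -m creep '[[[0,0,-0.00007],[0,0,-1],0.0],[[0,0,-0.00007],[0,0,-1],0.0],[[0,0,0],[0,0,0],0.0]]'; python3 st.py 4;
```

```text
time: 11.55
tcp_pos: [0.5859, 0.0496, 0.053]
tool_rot: [0.0, 0.036, 0.999, 0.0]
force: [-0.8, 1.0, 6.2]
width: 0.148
t 11.7 yaw 175.89221084739276 tcp [0.5859 0.0496 0.053 ] F [-0.9356  0.5236  5.8009] T [0.0866 0.2593 0.0045] w 12.980074030931734 tau7 0.009261980303563178 q7 1.343717052023502
time: 12.0
tcp_pos: [0.586, 0.0496, 0.0531]
tool_rot: [0.0, 0.018, 1.0, 0.0]
force: [-0.6, 0.6, 5.9]
width: 0.147
t 12.15 yaw 177.8866908249523 tcp [0.586  0.0496 0.0531] F [-1.273   0.6632  5.6369] T [ 0.0988  0.2621 -0.0094] w 13.267729969436639 tau7 0.01688533171545714 q7 1.3664069398579577
```

```bash
for i in 1 2; do :; done; python3 -m creep '[[[0,0,-0.00007],[0,0,-1],0.0],[[0,0,-0.00004],[0,0,-1],0.0],[[0,0,0],[0,0,0],0.0]]'; python3 st.py 4; 
```

```text
time: 12.45
tcp_pos: [0.5859, 0.0495, 0.0532]
tool_rot: [0.0, 0.001, 1.0, 0.0]
force: [-1.7, 0.4, 4.7]
width: 0.151
t 12.6 yaw 179.81037498440182 tcp [0.5859 0.0496 0.0532] F [-1.2317  1.0271  5.2591] T [ 0.1495  0.2472 -0.5078] w 12.840735148290031 tau7 0.49547625705599785 q7 1.3885643570507626
```

```bash
python3 -m creep '[[[0,0,0],[0,0,0.8],0.0],[[0,0,0],[0,0,0],0.0854],[[0,0,0],[0,0,0],0.0854],[[0,0,0],[0,0,0],0.0854],[[0,0,0],[0,0,0],0.0854],[[0,0,0],[0,0,0],0.0854],[[0,0,-0.02],[0,0,0],0.0854],[[0,0,-0.03],[0,0,0],0.0854],[[0,0,-0.03],[0,0,0],0.0854],[[0,0,0],[0,0,0],0.0854],[[0,0,0],[0,0,0],0.0854]]'; python3 st.py 4; python3 tick.py; python3 - <<'E'
from h import *
f=grab_frame('wrist');cv2.imwrite('pics/w9.png',f['image'][:,:,::-1])
E
```

```text
time: 13.7
tcp_pos: [0.5862, 0.0496, 0.1336]
tool_rot: [0.001, 0.007, 1.0, 0.0]
force: [0.5, -0.0, 0.5]
width: 0.999
t 13.85 yaw 179.2285518261071 tcp [0.5852 0.0495 0.132 ] F [ 0.2478 -0.2995 -0.0701] T [-0.0012  0.0122 -0.0127] w 85.37355742097152 tau7 -0.00033794515729823615 q7 1.383820779762563
a dark 21.0 26.5 mid 23.75
a dark 109.0 117.5 mid 113.25
a dark 201.0 209.0 mid 205.0
a dark 292.5 298.5 mid 295.5
b dark 10.5 17.0 mid 13.75
b dark 103.0 108.5 mid 105.75
```

View pics/w9.png

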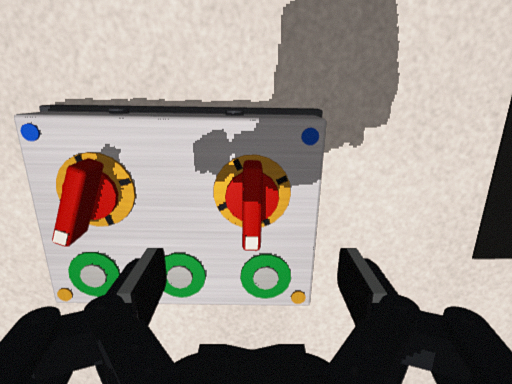

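```bash
python3 -m creep '[[[0.0004,-0.012,0],[0,0,0],0.0854],[[0.0004,-0.024,0],[0,0,0],0.0854],[[0.0004,-0.024,0],[0,0,0],0.0854],[[0.0004,-0.024,0],[0,0,0],0.0854],[[0.0004,-0.024,0],[0,0,0],0.0854],[[0.0004,-0.0235,0],[0,0,0],0.0854],[[0,0,0],[0,0,7.5],0.0854],[[0,0,0],[0,0,7.5],0.0854],[[0,0,0],[0,0,7.6],0.0854],[[0,0,0],[0,0,0],0.0854],[[0,0,0],[0,0,0],0.0854]]'; python3 st.py 3; python3 - <<'E'
from h import *
np.set_printoptions(precision=4,suppress=True)
f=grab_frame('wrist');cv2.imwrite('pics/w10.png',f['image'][:,:,::-1])
s=bot.observe();M=rot(s['tool_rot']);print(M.T@(np.array([.5815,-.0822,.051])-s["tcp_pos"]))
E
```

```text
time: 15.05
tcp_pos: [0.5814, -0.0824, 0.1328]
tool_rot: [-0.0, 0.201, 0.98, -0.0]
force: [0.5, 0.4, -0.6]
width: 1.001
t 15.15 yaw 156.79079896302892 tcp [ 0.5816 -0.0822  0.1329] F [0.1702 0.6188 0.0781] T [-0.0167  0.0336  0.0016] w 85.25708026814281 tau7 0.021862488356418908 q7 1.304751806042893
[ 0.     -0.0001  0.082 ]
```

View pics/w10.png

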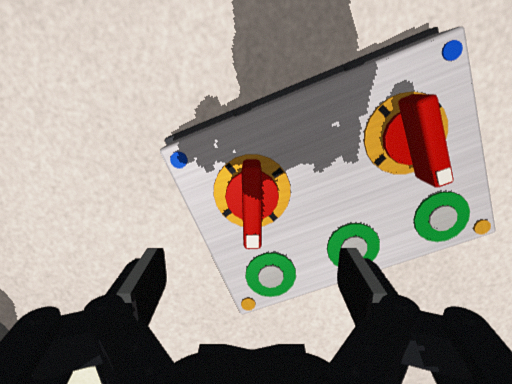

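```bash
python3 -m creep '[[[0,0,0.025],[0,0,0],0.0854],[[0,0,0.025],[0,0,0],0.0854],[[0,0,0.02],[0,0,0],0.0854],[[0,0,0.011],[0,0,0],0.0854],[[0,0,0],[0,0,0],0.0854],[[0,0,0],[0,0,0],0.0854],[[0,0,0],[0,0,0],0.0],[[0,0,0],[0,0,0],0.0],[[0,0,0],[0,0,0],0.0],[[0,0,0],[0,0,0],0.0],[[0,0,0],[0,0,0],0.0],[[0,0,0],[0,0,0],0.0]]'; python3 st.py 4; python3 tick.py
```

```text
time: 16.4
tcp_pos: [0.5817, -0.0821, 0.0524]
tool_rot: [0.0, 0.203, 0.979, -0.0]
force: [-1.0, -0.2, 5.0]
width: 0.149
t 16.55 yaw 156.62195157470305 tcp [ 0.5817 -0.0821  0.0524] F [-1.4803 -0.5871  5.4651] T [-0.0884  0.2484  0.027 ] w 13.004906230317566 tau7 -0.021447556209750473 q7 1.3181727053162728
a dark 199.0 207.0 mid 203.0
a dark 294.0 302.0 mid 298.0
b dark 0.0 2.0 mid 1.0
b dark 21.0 37.5 mid 29.25
b dark 99.5 108.5 mid 104.0
b dark 194.0 202.5 mid 198.25
b dark 277.0 293.5 mid 285.25
b dark 312.5 318.5 mid 315.5
b dark 356.0 359.5 mid 357.75
```

```bash
python3 -m creep '[[[0,0,0.00014],[0,0,2],0.0],[[0,0,0.00014],[0,0,2],0.0],[[0,0,0.00014],[0,0,2],0.0],[[0,0,0.00014],[0,0,2],0.0],[[0,0,0.00014],[0,0,2],0.0],[[0,0,0],[0,0,0],0.0]]'; python3 st.py 4; python3 tick.py|grep b; python3 -m creep '[[[0,0,0.00014],[0,0,2],0.0],[[0,0,0.00014],[0,0,2],0.0],[[0,0,0.00014],[0,0,2],0.0],[[0,0,0],[0,0,0],0.0]]'; python3 st.py 4; python3 tick.py|grep b
```

```text
time: 17.2
tcp_pos: [0.5818, -0.082, 0.0517]
tool_rot: [0.0, 0.288, 0.958, 0.0]
force: [-1.4, -1.6, 6.3]
width: 0.151
t 17.35 yaw 146.60677487700744 tcp [ 0.5819 -0.082   0.0517] F [-1.3998 -0.4343  5.5448] T [-0.0366  0.2464 -0.083 ] w 12.723227314116794 tau7 0.09503338253125548 q7 1.2053883162873185
b dark 11.0 27.5 mid 19.25
b dark 100.0 109.0 mid 104.5
b dark 194.0 203.0 mid 198.5
b dark 267.0 283.5 mid 275.25
b dark 302.5 308.5 mid 305.5
b dark 346.0 352.0 mid 349.0
time: 17.8
tcp_pos: [0.5818, -0.0819, 0.0512]
tool_rot: [0.0, 0.337, 0.941, 0.0]
force: [-1.6, -0.3, 6.1]
width: 0.156
t 17.95 yaw 140.60995098464159 tcp [ 0.5819 -0.0819  0.0512] F [-1.1346  0.0926  5.5497] T [ 0.0666  0.2172 -0.0888] w 12.887648192487251 tau7 0.09491537231951952 q7 1.138003250255881
b dark 5.0 22.0 mid 13.5
b dark 100.5 109.0 mid 104.75
b dark 194.5 203.0 mid 198.75
b dark 261.0 277.5 mid 269.25
b dark 297.0 302.5 mid 299.75
b dark 340.0 345.5 mid 342.75
```

Now at about 0.66 rad with flat torque and the collar still. Continuing with checks.

```bash
python3 -m creep '[[[0,0,0.00014],[0,0,2],0.0],[[0,0,0.00014],[0,0,2],0.0],[[0,0,0.00014],[0,0,2],0.0],[[0,0,0.00014],[0,0,2],0.0],[[0,0,0],[0,0,0],0.0]]'; python3 st.py 4; python3 tick.py|grep b
```

```text
time: 18.5
tcp_pos: [0.5819, -0.0819, 0.0507]
tool_rot: [0.0, 0.402, 0.916, 0.0]
force: [-0.3, -0.3, 5.1]
width: 0.15
t 18.65 yaw 132.6140966763819 tcp [ 0.582  -0.0819  0.0507] F [-0.6125 -0.041   5.2414] T [ 0.0449  0.1933 -0.079 ] w 13.008443708493724 tau7 0.09448104305192828 q7 1.0481897492019043
b dark 0.0 18.0 mid 9.0
b dark 100.5 109.5 mid 105.0
b dark 195.0 203.5 mid 199.25
b dark 252.5 269.5 mid 261.0
b dark 289.0 294.5 mid 291.75
b dark 332.0 337.5 mid 334.75
b dark 357.5 359.5 mid 358.5
```

```bash
python3 -m creep '[[[0,0,0.00014],[0,0,2],0.0],[[0,0,0.00014],[0,0,2],0.0],[[0,0,0.00014],[0,0,2],0.0],[[0,0,0.00014],[0,0,2],0.0],[[0,0,0],[0,0,0],0.0]]'; python3 st.py 4; python3 tick.py|grep b
```

```text
time: 19.2
tcp_pos: [0.582, -0.0818, 0.0501]
tool_rot: [0.0, 0.465, 0.885, 0.0]
force: [-1.4, 0.3, 6.4]
width: 0.155
t 19.35 yaw 124.61956222582896 tcp [ 0.582  -0.0818  0.0501] F [-0.9316  0.309   5.5619] T [ 0.0716  0.1549 -0.0836] w 13.0100617322798 tau7 0.09389549028128386 q7 0.9583120202894309
b dark 0.0 6.5 mid 3.25
b dark 11.0 17.5 mid 14.25
b dark 101.0 108.0 mid 104.5
b dark 195.0 203.5 mid 199.25
b dark 245.0 261.5 mid 253.25
b dark 281.5 287.0 mid 284.25
b dark 324.0 329.5 mid 326.75
b dark 349.5 359.5 mid 354.5
```

```bash
python3 -m creep '[[[0,0,0.00014],[0,0,2],0.0],[[0,0,0.00014],[0,0,2],0.0],[[0,0,0.00014],[0,0,2],0.0],[[0,0,0.00014],[0,0,2],0.0],[[0,0,0],[0,0,0],0.0]]'; python3 st.py 4; python3 tick.py|grep b
```

```text
time: 19.9
tcp_pos: [0.5821, -0.0817, 0.0496]
tool_rot: [0.0, 0.526, 0.851, 0.0]
force: [-0.4, 0.1, 4.8]
width: 0.151
t 20.05 yaw 116.62327524091884 tcp [ 0.5821 -0.0818  0.0496] F [-0.5115  0.1328  4.7462] T [ 0.1294  0.1303 -0.0881] w 12.542454250282356 tau7 0.09319574804976583 q7 0.8682798062227501
b dark 10.5 18.0 mid 14.25
b dark 194.5 203.5 mid 199.0
b dark 237.0 254.0 mid 245.5
b dark 273.5 279.0 mid 276.25
b dark 316.0 321.5 mid 318.75
b dark 341.5 358.0 mid 349.75
```

```bash
python3 -m creep '[[[0,0,0.00021],[0,0,3],0.0],[[0,0,0.00021],[0,0,3],0.0],[[0,0,0.00021],[0,0,3],0.0],[[0,0,0.00021],[0,0,3],0.0],[[0,0,0.00021],[0,0,3],0.0],[[0,0,0.00021],[0,0,3],0.0],[[0,0,0.00021],[0,0,3],0.0],[[0,0,0],[0,0,0],0.0]]'; python3 st.py 4; python3 -m creep '[[[0,0,0.00014],[0,0,2],0.0],[[0,0,0.00007],[0,0,1],0.0],[[0,0,0],[0,0,0],0.0]]'; python3 st.py 4; python3 tick.py|grep b
```

```text
time: 20.9
tcp_pos: [0.5823, -0.0817, 0.0481]
tool_rot: [0.0, 0.672, 0.74, 0.0]
force: [0.2, 1.4, 5.5]
width: 0.153
t 21.05 yaw 95.6328250925492 tcp [ 0.5824 -0.0817  0.0481] F [0.3954 0.7665 5.1937] T [ 0.1623 -0.0775 -0.13  ] w 13.210997417123245 tau7 0.08752133930101991 q7 0.6300934098860426
time: 21.35
tcp_pos: [0.5824, -0.0817, 0.0479]
tool_rot: [0.0, 0.691, 0.722, 0.0]
force: [0.6, 1.5, 5.8]
width: 0.154
t 21.5 yaw 92.54953374226898 tcp [ 0.5824 -0.0817  0.0479] F [0.4351 1.2372 5.5253] T [ 0.2603 -0.1612 -0.0519] w 13.080270939622187 tau7 0.04947569570504129 q7 0.5947663116505111
b dark 9.5 18.5 mid 14.0
b dark 109.0 111.5 mid 110.25
b dark 195.0 204.0 mid 199.5
b dark 212.5 229.5 mid 221.0
b dark 250.0 255.0 mid 252.5
b dark 291.5 297.0 mid 294.25
b dark 317.0 334.5 mid 325.75
```

```bash
python3 -m creep '[[[0,0,0.00007],[0,0,1],0.0],[[0,0,0],[0,0,0.5],0.0],[[0,0,0],[0,0,0],0.0]]'; python3 st.py 4
```

```text
time: 21.85
tcp_pos: [0.5824, -0.0817, 0.0478]
tool_rot: [0.0, 0.7, 0.714, 0.0]
force: [0.1, 1.0, 6.5]
width: 0.147
t 22.0 yaw 91.10776958849885 tcp [ 0.5824 -0.0817  0.0478] F [0.3762 0.9022 6.4032] T [ 0.2263 -0.1382  0.3059] w 12.795511640565154 tau7 -0.3247302398085594 q7 0.5780010066957115
```

```bash
python3 -m creep '[[[0,0,0],[0,0,0.7],0.0],[[0,0,0],[0,0,0],0.0]]'; python3 st.py 3; python3 -m creep '[[[0,0,0],[0,0,-0.8],0.0],[[0,0,0],[0,0,0],0.0854],[[0,0,0],[0,0,0],0.0854],[[0,0,0],[0,0,0],0.0854],[[0,0,0],[0,0,0],0.0854],[[0,0,0],[0,0,0],0.0854],[[0,0,-0.02],[0,0,0],0.0854],[[0,0,-0.03],[0,0,0],0.0854],[[0,0,-0.03],[0,0,0],0.0854],[[0,0,-0.03],[0,0,0],0.0854],[[0,0,-0.03],[0,0,0],0.0854],[[0,0,0],[0,0,0],0.0854],[[0,0,0],[0,0,0],0.0854]]'; python3 st.py 4; python3 - <<'E'
from tick import *
f=grab_frame('wrist');cv2.imwrite('pics/w11.png',f['image'][:,:,::-1])
f=grab_frame('scene');cv2.imwrite('pics/s11.png',cv2.resize(f['image'][130:290,160:320],None,fx=3.7,fy=3.7)[:,:,::-1])
E
python3 tick.py
```

```text
time: 22.2
tcp_pos: [0.5824, -0.0817, 0.0478]
tool_rot: [0.0, 0.704, 0.71, 0.0]
force: [0.8, 1.5, 6.2]
width: 0.148
t 22.3 yaw 90.4407251149058 tcp [ 0.5824 -0.0817  0.0478] F [0.5523 1.1497 6.1495] T [ 0.1648 -0.1566  0.5576] w 12.599301628813054 tau7 -0.5393487028777599 q7 0.570136609730242
time: 23.6
tcp_pos: [0.5818, -0.0817, 0.1879]
tool_rot: [0.0, 0.699, 0.715, 0.001]
force: [-0.1, 0.2, -0.4]
width: 1.0
t 23.75 yaw 91.22773292439739 tcp [ 0.581  -0.0817  0.1864] F [-0.0369  0.4858 -0.2753] T [0.0123 0.0098 0.0238] w 85.40349367357277 tau7 0.0019566810806281865 q7 0.45427978753787046
a dark 200.5 207.5 mid 204.0
a dark 291.0 298.0 mid 294.5
b dark 12.5 18.0 mid 15.25
b dark 107.5 111.0 mid 109.25
b dark 195.0 201.0 mid 198.0
```

View pics/w11.png

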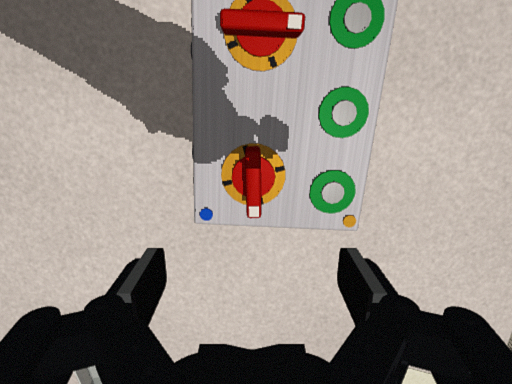

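View pics/s11.png

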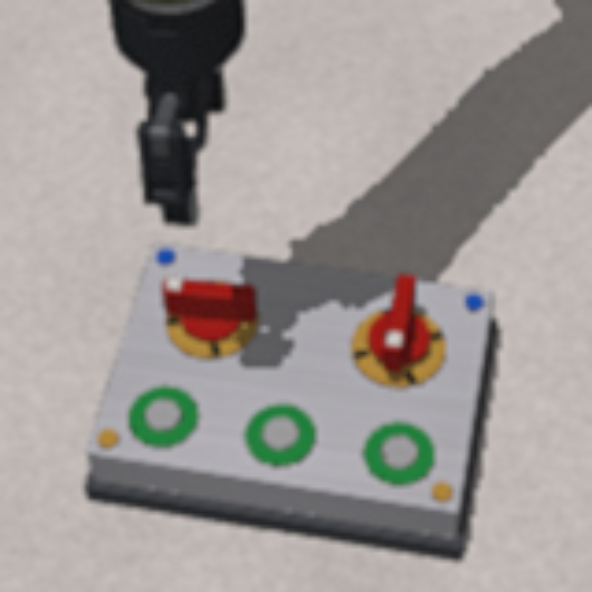

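```bash
python3 - <<'E'
from h import *
np.set_printoptions(precision=4,suppress=True)
f=grab_frame('wrist')
for k,c,ax,z in(("a",(295,21),(.5855,.05),.1045),("b",(254,211),(.582,-.082),.0985)):
    x,y=c;V=f["image"].min(2);w=np.zeros(V.shape,np.uint8);w[y-9:y+10,x-9:x+10]=V[y-9:y+10,x-9:x+10]>150
    print([ (b[0],b[1]) for b in blobs(w,10)])
    b=min(blobs(w,10),key=lambda b:np.hypot(*(b[0]-c)));Q=cast(f,b[0],z)[0];v=Q[:2]-ax;print(k,Q,np.hypot(*v),np.degrees(np.arctan2(v[1],v[0])))
im=f["image"];h=cv2.cvtColor(im,cv2.COLOR_RGB2HSV);
for b in blobs(((h[...,0]>105)&(h[...,0]<125)&(h[...,1]>150)).astype(np.uint8),20): print("blue",b[0],cast(f,b[0],.06))
E
```

```text
[(array([293.9769,  20.7803]), np.int32(173))]
a [0.6096 0.0496 0.1045] 0.024133411428277796 -0.9899667158529465
[(array([255.2596, 215.6538]), np.int32(104)), (array([253.4062, 210.5833]), np.int32(96))]
b [ 0.5829 -0.1069  0.0985] 0.024956881873482127 -87.9032926482128
blue [205.5593 213.5847] [[ 0.5321 -0.1273  0.06  ]]
```

```bash
python3 -c "
from bench import finish_job; print(finish_job())"
```

```text
the job is handed in; nothing more can be done
None
```

Both plugs are done and the job is handed in, at about 24 s of the 56 s allowed. Plug a (+y side) is the crossed one and is back on its anticlockwise stop. Plug b is sound and screwed fully home.

- **Plug a:** I turned it gently clockwise. It bound at about 0.6 rad: the torque rose by about 0.13 N m and its collar's ticks turned by about 4.7° (0.08 rad, against the 0.45 limit). I stopped there and unscrewed it until the torque jumped to about 0.5 N m at its stop. The collar had sprung back to its rest position, and I let go.
- **Plug b:** The torque stayed flat and the collar did not turn all the way through. I turned it until about 0.55 N m built up at the stop, then let go.

**Last checks:** the white marks point at about -1° (a) and -88° (b). That is 86.9° apart, against 85.9° expected for 0 and 1.5 rad. The gripper was open and clear above the mould, with forces near zero. The wrist and scene pictures showed both collars at rest. I moved nothing else.

**What disagreed:**
- **Finger length:** in two camera views the real fingertips sit about 30 mm behind the reported TCP. My first close on plug a therefore shut on air just above the bar, without measurable force. I went 26 mm lower and gripped it properly.
- **Torque sign:** the free-running torque read slightly opposite in sign to the stop torque. I therefore judged the binding by the change in torque and by the collar ticks.

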